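# Test the tightness of the heel clamp's screw

### The arm

A 7-joint arm with a two-finger parallel gripper is mounted at the origin on the work surface; the furniture and walls round the work are solid. World frame = base frame: x ahead of the robot, y to its left, z up, the work surface at z = 0. Lengths are in m, angles in rad, forces in N, time in s.
With the tool pointing down it reaches from about 0.4 to 0.85 m from the base axis. Payload 4.5 kg.
Tool frame: the origin (TCP) lies at the very end of the fingers, on their centre line; the grasp point (between the pads) lies 19 mm behind it; z points along the fingers, y is the line along which they close (so a half turn about z gives the same grasp; the last joint's range is limited). The gripper opens to 88 mm and grips with 3 to 60 N. Pads are 18 mm wide; open, the fingers measure 123 mm over their backs; the gripper's body (75 mm by 187 mm) begins 45 mm behind the grasp point.
Start: joints at [1.142, 0.689, -0.195, 1.565, 0.157, 0.902, -0.215], TCP at [0.279, -0.559, 0.239] pointing down, gripper open.
Joint ranges: [-3.01, 3.01], [-0.46, 2.08], [-1.47, 1.51], [0.13, 2.56], [-1, 4.14], [0.04, 2.09], [-2.66, 2.66]. Speed limits (rad/s): [2.57, 2.57, 3.14, 3.14, 3.14, 3.14, 3.14].

### API

Orientations are given as a unit quaternion [x, y, z, w].
In Python, from plant import r, eyes, nets gives the robot as it stands.
- The arm moves only by the shell command python3 -m pendant 'ROWS' [FORCE]. ROWS is JSON, a list of rows, each an object of numbers: "claw": the opening, from 0 (shut) to 1 (fully open); "dx", "dy", "dz": the shift along the world's x, y, z in mm; "twist": the turn about the world's z in rad. In form: [{"claw": .., "dx": .., "dy": .., "dz": .., "twist": ..}, ...]. A call has 1 to 8 rows; each row is the pose to reach, as a shift and turn from the pose commanded when the call began; what a row does not reach only later rows make up. A row lasts 1/10 s, in which the tool goes at most 50 mm and 8.59 degrees, less where a joint would pass 70% of its speed; a pose out of reach is approached as far as the arm can. A call with a gripper value outside its range is refused whole. The fingers move at their own pace and stop on an object; FORCE is the grip in N (left out, the last holds). Time passes only in rows, so rows that repeat a pose let the fingers close. It gives the time, the measured TCP pose, the force, the opening and the grip force at its end, in the units of the state.
- r.get_state(): the state, without advancing time (a new reading comes with each control period).
- eyes.snapshot(name): name is "scene" or "top" or "wrist"; returns (picture, depth): 400x640x3 uint8, blue, green, red; 400x640 float32, m along the optical axis (not along the pixel's ray), 0 where there is no reading.
- eyes.camera_info(name): a dict with "K" (3x3 intrinsics, pixels), "world_to_cam" (4x4, takes a point from world to camera coordinates); the wrist camera has in their place "T_tool_cam" (4x4, takes a point from camera to tool coordinates, whose origin is the TCP and whose axes are the flange's). Camera axes: x right, y down, z forward; pixel columns grow to the right and rows downward; lengths in m; the calibration is good to about 2 mm. A picture is of the moment at which its call begins: read the wrist's pose just before it. camera_info takes no time and is no camera call.
- r.finish_job(): hands the job in; it is judged then, once.
Trained networks look in the newest picture that a camera, given by its name, has taken for a name from the list of things; names that differ only in an ending like _2 or _b are one class to them, and where a whole thing is asked for, a point or a joint stands for the part that bears it (a point fixed in the world has none). Each returns a list of dicts, best first, with "confidence" (0 to 1); they miss things now and then, are a little off and sometimes report something else, mostly with a low value. They report only what shows in the picture. A call takes as long as a camera call.
- nets.spot_in(camera, query): "box" ([left, top, width, height] as shares, 0 to 1, of the picture: columns of its width, rows of its height, round what is visible of it).
- nets.place_of(camera, query): "position" ([column, row] as shares, 0 to 1, of the picture: columns of its width, rows of its height: a listed point, or the origin of a listed thing).
The state is a dict: "clock": time; "q": joint angles; "qd": joint speeds; "joint_torque": joint torques, N m; "tool_pos": TCP position; "eef_rot": TCP orientation; "contact_force": force on the tool from outside, world axes, zero at the start; "moment": the same for the moment, N m; "opening": opening from 0.0 (shut) to 1.0 (fully open); "finger_force": force on a finger pad.
Only numpy, scipy, OpenCV 4.12 (cv2) and the standard library are available. Lean on these libraries where they do the work, as an engineer would, in place of code of your own. Each camera call takes 0.05 s, during which the arm holds its last target. There are 200 camera calls.

### The job

Check that the screw of the blue heel clamp holds: swing its red-handled lever clockwise (seen from above) until it bites, load it gently until the needle stands in the green, and keep it there steadily for a good two seconds without the needle reaching the red or the screw turning. Then swing the lever back and leave its handle standing over the white parking pad, let go, and leave the other things on the bench where they are.

Things in the scene. Friction and masses are not known exactly. Their poses are not given: they have to be found in the camera images.
- clamp: blue cast heel clamp bolted to the bench (does not move), base plate 150 x 110 mm, column and arm on its far (+x) side up to 103 mm high; origin on the underside, straight below the screw's vertical axis; z up. A rubber heel lies under the screw's pad. The lamp's foot and sloping arm stand left of it (+y).
- axis (a point): point on the screw's vertical axis, 150 mm above the bench, at the top of the lever's hub (36 mm across); lever, needle and screw all turn about this axis. The lever swings freely (under 1 N at its handle) until it bites, 0.2 to 0.7 rad clockwise of where it starts; the exact place differs each time and can only be felt. From there it loads the screw through a stiff spring, 8 N m/rad.
- handle (a point): centre of the upright red handle, a round sleeve 16 mm across that spins freely on the end of the flat steel lever, 80 mm from the screw's axis; this point is 175 mm above the bench; it runs from 146 to 201 mm above the bench, the lever's bar below it from 134 to 143 mm. Grip it from above. Past the bite, each mm it moves clockwise adds about 1.25 N at the handle.
- park (a point): centre of the top of the white round parking pad, 26 mm across, 109 mm above the bench, on an arm of the clamp 80 mm from the screw's axis; counterclockwise (seen from above) of the lever as found, 0.3 to 1.2 rad from it. The lever passes 25 mm above it; nothing stops it there, but it stays where it is left.
- needle (a joint): angle of the black needle against the scale on the screw's head, rad: 0 with no load, growing with clockwise torque, 8 N m/rad. Green from 0.0625 to 0.100 (0.50 to 0.80 N m, that is 6.3 to 10 N square to the lever at the handle), then yellow to 0.115 (0.92 N m, 11.5 N), then red. At 1.1 N m the screw slips and turns.
- scale_zero (a point): zero line of the scale, a coloured sector on a 75 mm arm from the screw's head, 85 mm from the screw's axis and 116 mm above the bench, on the side away from the lever; it turns only if the screw turns
- red_tin: red round flat polish tin, 61 mm across, 19 mm high, a bystander; origin under its centre
- dark_tin: dark blue round flat polish tin, 71 mm across, 22 mm high, a bystander; origin under its centre
- honey_jar: jar with a black lid, 64 mm across, 99 mm high, a bystander; origin under its centre
- black_spool: wooden spool of black thread, 40 mm across, 48 mm high, a bystander; origin under its centre

How it is judged:
On the way:
1. the needle stands in the green (0.0625 to 0.100 rad) for 1.5 s without a break, the screw not turning (value of joint needle between 0.0625 and 0.1 rad and distance of scale_zero from where it was at the start of the episode below 0.003 m), for 1.5 s.
At the end, for the whole second after the job is handed in: the handle stands at rest within 15 mm (seen from above) of the centre of the white parking pad, the needle is back within 0.015 rad of zero, and the screw's scale has not shifted more than 3 mm from where it was at the start (horizontal distance between handle and park below 0.015 m and value of joint needle between -0.015 and 0.015 rad and velocity of joint needle below 0.05 rad/s and distance of scale_zero from where it was at the start of the episode below 0.003 m); the robot touches nothing.
It fails at once if the needle goes past the yellow line into the red (over 0.115 rad, about 0.92 N m) (value of joint needle above 0.115 rad).
It fails at once if the screw itself turns (the zero of its scale shifts more than 3 mm) (distance of scale_zero from where it was at the start of the episode above 0.003 m).
It fails at once if a polish tin, the jar or the black spool is pushed more than 20 mm (distance of any of red_tin, dark_tin, honey_jar, black_spool from where it was at the start of the episode above 0.02 m).
It also fails if it takes over 54 s, if anything falls off the work surface, if the arm or the gripper's body presses on something with over 40 N, if the wrist force passes 120 N, or if a joint passes its speed limit or range.

## Working session

There is one attempt and no reset: what is moved stays moved. The work goes in short steps, Python scripts to look and compute and a shell command to move; the robot and the scene stay as the last step left them, time stands still between calls to the robot, and variables do not carry over. Pictures are saved under pics/ and viewed, at most 10 in all, crops included, and the job is handed in when it is done.

```bash
mkdir -p pics; cat > h.py <<'E'
import numpy as np, cv2
from plant import r, eyes, nets
from scipy.spatial.transform import Rotation as R
def ray(cam,px,st=None):
    i=eyes.camera_info(cam); K=np.array(i["K"])
    d=np.linalg.inv(K)@np.array([px[0],px[1],1.])
    if "world_to_cam" in i:
        T=np.linalg.inv(np.array(i["world_to_cam"]))
    else:
        T=np.eye(4);T[:3,:3]=R.from_quat(st["eef_rot"]).as_matrix();T[:3,3]=st["tool_pos"];T=T@np.array(i["T_tool_cam"])
    return T[:3,3],T[:3,:3]@d
def atz(cam,px,z,st=None):
    o,d=ray(cam,px,st); return o+d*(z-o[2])/d[2]
Z=dict(axis=.15,handle=.175,park=.109,scale_zero=.116,red_tin=0,dark_tin=0,honey_jar=0,black_spool=0,clamp=0)
def look(cam,names,st=None):
    for n in names:
        for p in nets.place_of(cam,n)[:2]:
            px=np.array(p["position"])*[640,400]
            print(cam,n,round(p["confidence"],2),px.round(),atz(cam,px,Z[n],st).round(4))
E
python3 - <<'E'
from h import *
for c in ["top","scene"]:
    im,d=eyes.snapshot(c); cv2.imwrite(f"pics/{c}0.png",im); look(c,Z)
s=r.get_state(); print({k:np.round(v,3) for k,v in s.items()})
E
```

```text
top axis 0.97 [384. 171.] [ 0.5745 -0.326   0.15  ]
top axis 0.42 [398. 199.] [ 0.5038 -0.3587  0.15  ]
top handle 0.42 [388. 201.] [ 0.4974 -0.3291  0.175 ]
top park 0.65 [399. 196.] [ 0.5137 -0.3693  0.109 ]
top scale_zero 0.91 [398. 146.] [ 0.6421 -0.3715  0.116 ]
top red_tin 0.86 [370. 252.] [ 0.3677 -0.3013  0.    ]
top red_tin 0.39 [228. 194.] [0.541  0.0909 0.    ]
top dark_tin 0.76 [305. 146.] [ 0.6704 -0.1293  0.    ]
top honey_jar 0.78 [258. 173.] [0.5986 0.0062 0.    ]
top honey_jar 0.74 [228. 197.] [0.5305 0.0915 0.    ]
top black_spool 0.59 [226. 198.] [0.5281 0.0977 0.    ]
top clamp 0.68 [375. 175.] [ 0.5817 -0.3235  0.    ]
scene handle 0.58 [350. 160.] [ 0.498  -0.3248  0.175 ]
scene park 0.97 [351. 173.] [ 0.5078 -0.3604  0.109 ]
scene red_tin 0.59 [385. 227.] [ 0.3681 -0.3181  0.    ]
scene dark_tin 0.69 [261. 225.] [ 0.6716 -0.1355  0.    ]
scene honey_jar 0.9 [246. 265.] [0.6046 0.013  0.    ]
scene honey_jar 0.31 [323. 200.] [ 0.5846 -0.3362  0.    ]
scene black_spool 0.56 [249. 295.] [0.5361 0.0891 0.    ]
scene clamp 0.62 [325. 199.] [ 0.5811 -0.3392  0.    ]
{'clock': np.float64(1.0), 'q': array([ 1.142,  0.689, -0.195,  1.565,  0.157,  0.902, -0.215]), 'qd': array([ 0.   , -0.   , -0.001,  0.001,  0.002,  0.   ,  0.   ]), 'joint_torque': array([ 0.0000e+00, -5.2750e+01, -1.2670e+00, -1.5375e+01, -5.2000e-02,
       -1.0000e-03,  0.0000e+00]), 'tool_pos': array([ 0.279, -0.559,  0.239]), 'eef_rot': array([0.973, 0.229, 0.   , 0.   ]), 'contact_force': array([-0.057, -0.239, -0.225]), 'moment': array([ 0.027,  0.003, -0.022]), 'finger_force': np.float64(0.0), 'opening': np.float64(1.003)}
```

View pics/top0.png

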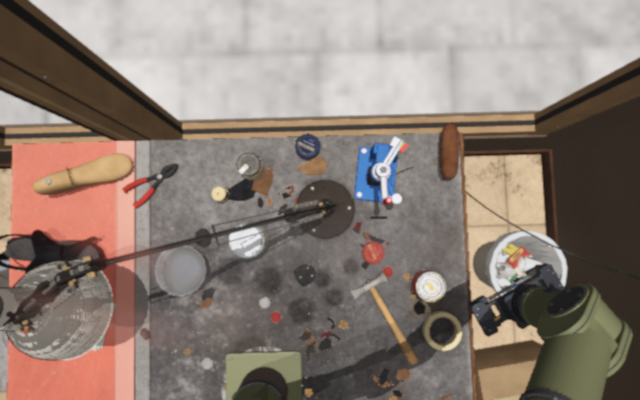

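View pics/scene0.png

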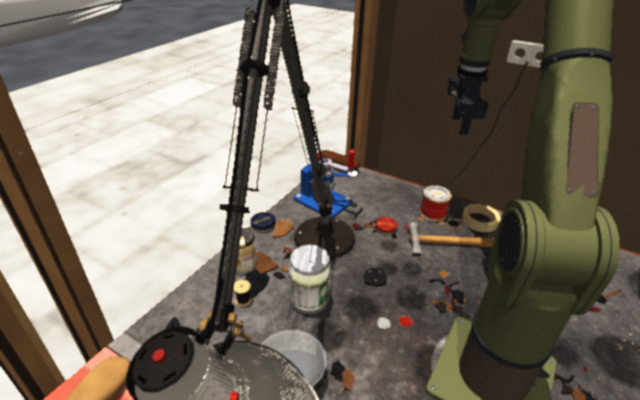

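```bash
python3 - <<'E'
from h import *
im,d=eyes.snapshot("top"); i=eyes.camera_info("top");K=np.array(i["K"]);T=np.linalg.inv(np.array(i["world_to_cam"]))
v,u=np.mgrid[0:400,0:640]; P=np.stack([(u-K[0,2])/K[0,0]*d,(v-K[1,2])/K[1,1]*d,d],-1)@T[:3,:3].T+T[:3,3]
# max-height grid, cm
for x in np.arange(.38,.70,.03):
    row=[]
    for y in np.arange(-.44,.0,.03):
        m=(d>0)&(abs(P[...,0]-x)<.015)&(abs(P[...,1]-y)<.015)
        row.append(int(100*P[...,2][m].max()) if m.any() else -1)
    print(round(x,2),row)
m=(d>0)&(P[...,2]>.13)&(abs(P[...,0]-.5)<.25)&(P[...,1]<-.05)&(P[...,1]>-.5)
Q=P[m]; 
for lo in np.arange(.13,.9,.06):
    q=Q[(Q[:,2]>=lo)&(Q[:,2]<lo+.06)]
    if len(q): print(round(lo,2),len(q),q.min(0).round(3),q.max(0).round(3))
big=cv2.resize(im[120:240,290:450],(800,600),interpolation=cv2.INTER_CUBIC); cv2.imwrite("pics/top1.png",big)
E
```

```text
0.38 [0, 0, 0, 2, 2, 2, 0, 0, 0, 0, 0, 0, 0, 0, 13]
0.41 [0, 0, 0, 0, 1, 1, 0, 1, 1, 2, 1, 0, 0, 0, 42]
0.44 [0, 0, 0, 0, 0, 0, 1, 2, 2, 2, 21, 27, 37, 42, 47]
0.47 [0, 0, 0, 0, 0, 0, 2, 2, 11, 21, 27, 32, 37, 38, 40]
0.5 [0, 0, 11, 19, 20, 1, 2, 2, 16, 20, 20, 24, 1, 0, 1]
0.53 [0, 0, 11, 11, 14, 1, 1, 2, 3, 3, 3, 2, 0, 0, 1]
0.56 [0, 0, 1, 14, 15, 11, 1, 2, 2, 2, 2, 1, 0, 0, 1]
0.59 [0, 0, 1, 14, 15, 11, 1, 0, 0, 1, 0, 1, 0, 1, 10]
0.62 [0, 0, 11, 12, 10, 1, 0, 0, 1, 1, 2, 0, 0, 0, 10]
0.65 [0, 11, 12, 12, 10, 2, 0, 0, 0, 2, 2, 2, 0, 0, 0]
0.68 [0, 0, 11, 11, 0, 0, 0, 0, 0, 2, 2, 2, 0, 0, 0]
0.13 509 [ 0.456 -0.343  0.13 ] [ 0.595 -0.125  0.19 ]
0.19 225 [ 0.449 -0.335  0.191] [ 0.505 -0.095  0.249]
0.25 227 [ 0.268 -0.495  0.25 ] [ 0.483 -0.058  0.309]
0.31 448 [ 0.25 -0.5   0.31] [ 0.472 -0.05   0.37 ]
0.37 32 [ 0.449 -0.069  0.372] [ 0.457 -0.05   0.4  ]
0.49 4 [ 0.285 -0.5    0.545] [ 0.286 -0.497  0.55 ]
0.55 393 [ 0.252 -0.5    0.55 ] [ 0.288 -0.467  0.61 ]
0.61 1149 [ 0.25 -0.5   0.61] [ 0.288 -0.455  0.669]
```

View pics/top1.png

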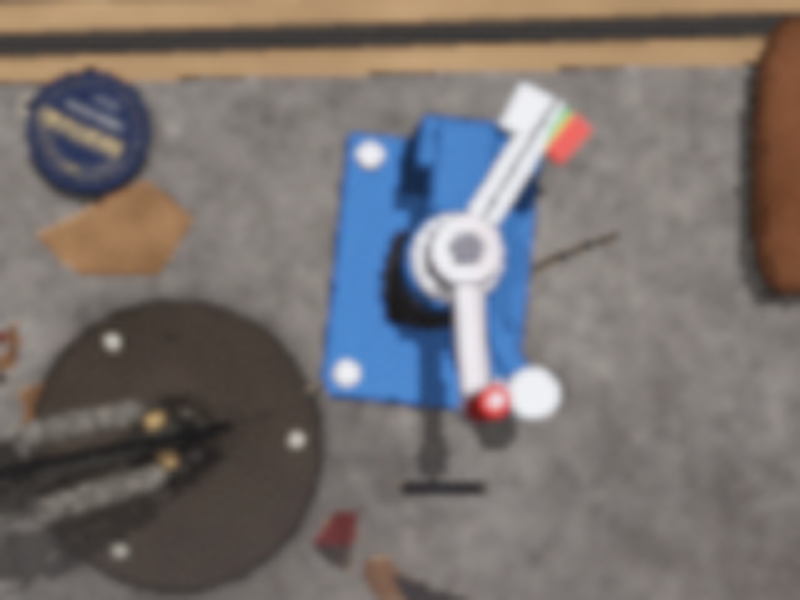

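```bash
python3 -m pendant '[{"claw":1,"dx":20,"dy":20,"dz":35,"twist":-0.14},{"claw":0.8,"dx":50,"dy":50,"dz":70,"twist":-0.28},{"claw":0.7,"dx":80,"dy":80,"dz":75,"twist":-0.42},{"claw":0.7,"dx":105,"dy":110,"dz":75,"twist":-0.56},{"claw":0.7,"dx":130,"dy":140,"dz":75,"twist":-0.7},{"claw":0.7,"dx":150,"dy":165,"dz":75,"twist":-0.84},{"claw":0.7,"dx":170,"dy":180,"dz":75,"twist":-0.98},{"claw":0.7,"dx":180,"dy":190,"dz":75,"twist":-1.12}]' 40; python3 -m pendant '[{"claw":0.7,"twist":-0.13},{"claw":0.7,"twist":-0.13}]'
python3 - <<'E'
from h import *
s=r.get_state(); im,d=eyes.snapshot("wrist"); cv2.imwrite("pics/w0.png",im)
print(s["clock"],s["tool_pos"],s["eef_rot"],s["q"].round(2) if hasattr(s["q"],"round") else s["q"])
look("wrist",["axis","handle","park","scale_zero"],s)
eyes.snapshot("scene");look("scene",["handle","park"])
E
```

```text
clock: 1.85
tool_pos: [0.4615, -0.3668, 0.3138]
eef_rot: [0.946, -0.324, 0.001, -0.001]
contact_force: [0.9, -0.3, -1.4]
opening: 0.701
finger_force: 0.0
1.85 [ 0.46151927 -0.36678534  0.31380682] [ 9.46204484e-01 -3.23568138e-01  5.33141427e-04 -6.71475887e-04] [ 0.52  0.56  0.12  1.59 -0.08  1.   -1.56]
wrist axis 0.66 [220. 119.] [ 0.5767 -0.3261  0.15  ]
wrist axis 0.61 [268. 180.] [ 0.496  -0.3234  0.15  ]
wrist handle 0.68 [267. 180.] [ 0.4981 -0.33    0.175 ]
wrist park 0.77 [292. 143.] [ 0.5088 -0.3647  0.109 ]
wrist park 0.65 [252. 118.] [ 0.5613 -0.3453  0.109 ]
wrist scale_zero 0.91 [218.  38.] [ 0.6441 -0.3733  0.116 ]
scene handle 0.74 [384. 227.] [ 0.2985 -0.1091  0.175 ]
scene handle 0.49 [353. 160.] [ 0.4895 -0.326   0.175 ]
scene park 0.96 [350. 171.] [ 0.5151 -0.3682  0.109 ]validation failed for argument at $[0]...
```

View pics/w0.png

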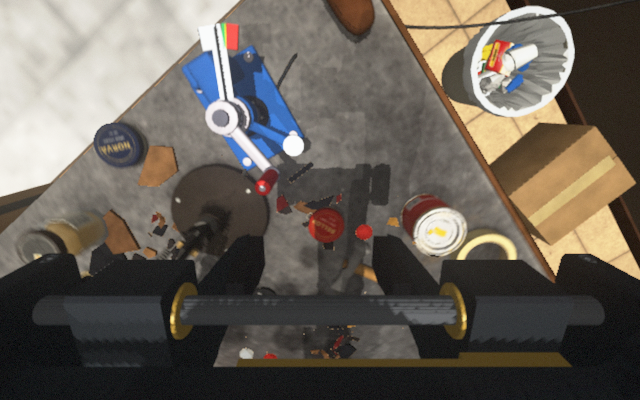

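```bash
python3 -m pendant '[{"claw":0.7,"dx":18,"dy":20,"dz":-25,"twist":0},{"claw":0.7,"dx":37,"dy":39,"dz":-55,"twist":0},{"claw":0.6,"dx":37,"dy":39,"dz":-90,"twist":0},{"claw":0.6,"dx":37,"dy":39,"dz":-120,"twist":0},{"claw":0.6,"dx":37,"dy":39,"dz":-145,"twist":0},{"claw":0.6,"dx":37,"dy":39,"dz":-154,"twist":0},{"claw":0.6,"dx":37,"dy":39,"dz":-154,"twist":0}]' 40
python3 - <<'E'
from h import *
s=r.get_state(); im,d=eyes.snapshot("wrist"); cv2.imwrite("pics/w1.png",im)
look("wrist",["axis","handle","park"],s)
E
```

```text
clock: 2.95
tool_pos: [0.4951, -0.3305, 0.1589]
eef_rot: [0.946, -0.323, -0.001, -0.0]
contact_force: [-0.7, -0.6, 0.3]
opening: 0.602
finger_force: 0.0
wrist axis 0.83 [215. 138.] [ 0.5773 -0.3256  0.15  ]
wrist handle 0.96 [311. 263.] [ 0.4979 -0.3292  0.175 ]
wrist park 0.74 [344. 178.] [ 0.5074 -0.364   0.109 ]
```

View pics/w1.png

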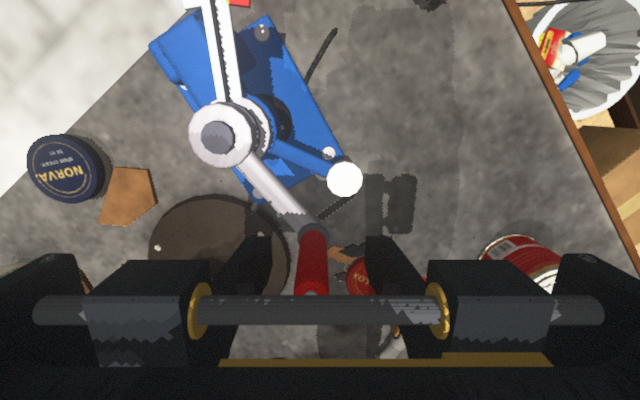

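```bash
python3 -m pendant '[{"claw":0.3,"dx":1,"dy":1,"dz":0,"twist":0},{"claw":0.1,"dx":2,"dy":1,"dz":0,"twist":0},{"claw":0.1,"dx":2,"dy":1,"dz":0,"twist":0},{"claw":0.1,"dx":2,"dy":1,"dz":0,"twist":0},{"claw":0.1,"dx":2,"dy":1,"dz":0,"twist":0},{"claw":0.1,"dx":2,"dy":1,"dz":0,"twist":0}]' 40
python3 - <<'E'
from h import *
for k in range(3):
    eyes.snapshot("wrist"); s=r.get_state(); print(s["clock"],np.round(s["tool_pos"],4),np.round(s["contact_force"],2),np.round(s["moment"],2))
c=np.array([.577,-.3255]);h=np.array(s["tool_pos"][:2])
v=h-c; print(np.hypot(*v),np.arctan2(v[1],v[0]))
rr=.08; c=h-rr*v/np.hypot(*v); a0=np.arctan2(v[1],v[0])
for a in np.arange(0.05,.85,.05): print(round(a,2),((c+rr*np.array([np.cos(a0-a),np.sin(a0-a)])-h)*1e3).round(1), "tan cw",np.round([np.sin(a0-a),-np.cos(a0-a)],2))
E
```

```text
clock: 3.75
tool_pos: [0.4982, -0.3292, 0.1598]
eef_rot: [0.947, -0.323, 0.0, 0.0]
contact_force: [0.8, 0.3, 0.7]
opening: 0.171
finger_force: 39.9
3.8 [ 0.4982 -0.3292  0.1598] [0.57 0.62 0.2 ] [ 0.13 -0.06 -0.05]
3.85 [ 0.4982 -0.3292  0.1598] [ 0.08 -0.01  0.33] [ 0.11 -0.06 -0.  ]
3.9 [ 0.4982 -0.3292  0.1598] [-0.16  0.32  0.18] [ 0.17 -0.09  0.03]
0.07892201649239243 -3.0941077970487125
0.05 [-0.1  4. ] tan cw [0. 1.]
0.1 [0. 8.] tan cw [0.05 1.  ]
0.15 [ 0.3 12. ] tan cw [0.1  0.99]
0.2 [ 0.8 16. ] tan cw [0.15 0.99]
0.25 [ 1.5 19.9] tan cw [0.2  0.98]
0.3 [ 2.4 23.8] tan cw [0.25 0.97]
0.35 [ 3.5 27.6] tan cw [0.3  0.95]
0.4 [ 4.8 31.4] tan cw [0.35 0.94]
0.45 [ 6.3 35.1] tan cw [0.39 0.92]
0.5 [ 8.  38.8] tan cw [0.44 0.9 ]
0.55 [ 9.8 42.3] tan cw [0.48 0.88]
0.6 [11.8 45.8] tan cw [0.52 0.85]
0.65 [14.  49.1] tan cw [0.57 0.82]
0.7 [16.3 52.4] tan cw [0.61 0.79]
0.75 [18.9 55.5] tan cw [0.65 0.76]
0.8 [21.5 58.5] tan cw [0.68 0.73]
```

```bash
cat > f.py <<'E'
from h import *
F=[];c=np.array([.577,-.3255])
for k in range(4):
    eyes.snapshot("wrist"); s=r.get_state(); F.append(s["contact_force"])
h=np.array(s["tool_pos"]);v=h[:2]-c;n=v/np.hypot(*v);t=np.array([n[1],-n[0]]);F=np.mean(F,0)
print(round(float(s["clock"]),2),h.round(4),"ang cw",round(-3.0941+2*np.pi-(np.arctan2(v[1],v[0])%(2*np.pi)),3),"r",round(np.hypot(*v),4),"F",F.round(2),"resist",round(-F[:2]@t,2),"radial",round(F[:2]@n,2),"tcw",t.round(2))
E
python3 -m pendant '[{"claw":0.1,"dx":0,"dy":4,"dz":0,"twist":0},{"claw":0.1,"dx":0,"dy":8,"dz":0,"twist":0},{"claw":0.1,"dx":0,"dy":12,"dz":0,"twist":0},{"claw":0.1,"dx":1,"dy":15,"dz":0,"twist":0},{"claw":0.1,"dx":1,"dy":16,"dz":0,"twist":0},{"claw":0.1,"dx":1,"dy":16,"dz":0,"twist":0}]'; python3 f.py
```

```text
clock: 4.5
tool_pos: [0.4992, -0.3129, 0.1598]
eef_rot: [0.947, -0.323, -0.0, -0.0]
contact_force: [-0.2, -0.4, 0.1]
opening: 0.17
finger_force: 39.9
4.7 [ 0.4992 -0.3132  0.1598] ang cw 0.204 r 0.0788 F [0.53 0.09 0.5 ] resist -0.17 radial -0.51 tcw [0.16 0.99]
```

```bash
python3 -m pendant '[{"claw":0.1,"dx":0,"dy":2,"dz":0,"twist":0},{"claw":0.1,"dx":1,"dy":4,"dz":0,"twist":0},{"claw":0.1,"dx":1,"dy":5,"dz":0,"twist":0},{"claw":0.1,"dx":1,"dy":5,"dz":0,"twist":0}]'; python3 f.py
```

```text
clock: 5.1
tool_pos: [0.5001, -0.3081, 0.1597]
eef_rot: [0.947, -0.323, 0.0, 0.0]
contact_force: [1.3, -0.9, 0.1]
opening: 0.162
finger_force: 39.9
5.3 [ 0.5001 -0.3082  0.1598] ang cw 0.268 r 0.0788 F [ 1.39 -0.5   0.09] resist 0.18 radial -1.46 tcw [0.22 0.98]
```

```bash
python3 -m pendant '[{"claw":0.1,"dx":0,"dy":2,"dz":0,"twist":0},{"claw":0.1,"dx":1,"dy":4,"dz":0,"twist":0},{"claw":0.1,"dx":1,"dy":5,"dz":0,"twist":0},{"claw":0.1,"dx":1,"dy":5,"dz":0,"twist":0}]'; python3 f.py
```

```text
clock: 5.7
tool_pos: [0.5014, -0.303, 0.1597]
eef_rot: [0.947, -0.322, 0.0, -0.0]
contact_force: [2.1, -0.9, -0.6]
opening: 0.165
finger_force: 39.9
5.9 [ 0.5013 -0.3032  0.1597] ang cw 0.334 r 0.0789 F [ 1.84 -1.12 -0.88] resist 0.56 radial -2.09 tcw [0.28 0.96]
```

```bash
python3 -m pendant '[{"claw":0.1,"dx":1,"dy":2,"dz":0,"twist":0},{"claw":0.1,"dx":2,"dy":4,"dz":0,"twist":0},{"claw":0.1,"dx":2,"dy":5,"dz":0,"twist":0},{"claw":0.1,"dx":2,"dy":5,"dz":0,"twist":0}]'; python3 f.py
```

```text
clock: 6.3
tool_pos: [0.5031, -0.298, 0.1598]
eef_rot: [0.947, -0.323, -0.0, -0.0]
contact_force: [1.6, -0.8, -0.5]
opening: 0.167
finger_force: 39.9
6.5 [ 0.5031 -0.2982  0.1598] ang cw 0.401 r 0.0788 F [ 1.58 -0.54 -0.34] resist -0.04 radial -1.67 tcw [0.35 0.94]
```

```bash
python3 -m pendant '[{"claw":0.1,"dx":1,"dy":2,"dz":0,"twist":0},{"claw":0.1,"dx":2,"dy":4,"dz":0,"twist":0},{"claw":0.1,"dx":2,"dy":5,"dz":0,"twist":0},{"claw":0.1,"dx":2,"dy":5,"dz":0,"twist":0}]'; python3 f.py
```

```text
clock: 6.9
tool_pos: [0.5052, -0.293, 0.1597]
eef_rot: [0.947, -0.323, 0.0, -0.0]
contact_force: [2.2, -1.0, -0.6]
opening: 0.17
finger_force: 39.9
7.1 [ 0.5052 -0.2932  0.1598] ang cw 0.47 r 0.0788 F [ 1.2  -0.62  0.01] resist 0.07 radial -1.35 tcw [0.41 0.91]
```

```bash
python3 -m pendant '[{"claw":0.1,"dx":1,"dy":2,"dz":0,"twist":0},{"claw":0.1,"dx":2,"dy":4,"dz":0,"twist":0},{"claw":0.1,"dx":2.5,"dy":5,"dz":0,"twist":0},{"claw":0.1,"dx":2.5,"dy":5,"dz":0,"twist":0}]'; python3 f.py
```

```text
clock: 7.5
tool_pos: [0.5077, -0.288, 0.1597]
eef_rot: [0.947, -0.322, 0.0, -0.0]
contact_force: [1.2, -1.2, 0.1]
opening: 0.169
finger_force: 39.9
7.7 [ 0.5076 -0.2882  0.1597] ang cw 0.541 r 0.0788 F [ 1.62 -0.67 -0.05] resist -0.18 radial -1.75 tcw [0.47 0.88]
```

```bash
python3 -m pendant '[{"claw":0.1,"dx":1,"dy":2,"dz":0,"twist":0},{"claw":0.1,"dx":2,"dy":3,"dz":0,"twist":0},{"claw":0.1,"dx":3,"dy":4,"dz":0,"twist":0},{"claw":0.1,"dx":3,"dy":4,"dz":0,"twist":0}]'; python3 f.py
```

```text
clock: 8.1
tool_pos: [0.5102, -0.284, 0.1597]
eef_rot: [0.947, -0.323, -0.0, 0.0]
contact_force: [-0.3, -0.7, 1.4]
opening: 0.166
finger_force: 39.9
8.3 [ 0.5102 -0.2841  0.1597] ang cw 0.602 r 0.0786 F [-0.93 -0.6   1.88] resist 1.0 radial 0.47 tcw [0.53 0.85]
```

```bash
python3 -m pendant '[{"claw":0.1,"dx":0.7,"dy":1,"dz":0,"twist":0},{"claw":0.1,"dx":1.4,"dy":2,"dz":0,"twist":0},{"claw":0.1,"dx":1.4,"dy":2,"dz":0,"twist":0}]'; python3 f.py
```

```text
clock: 8.6
tool_pos: [0.5113, -0.2826, 0.1597]
eef_rot: [0.946, -0.323, -0.001, 0.0]
contact_force: [-2.5, -1.8, 3.2]
opening: 0.169
finger_force: 39.9
8.8 [ 0.5114 -0.2825  0.1597] ang cw 0.627 r 0.0785 F [-3.09 -0.64  3.41] resist 2.23 radial 2.23 tcw [0.55 0.84]
```

```bash
python3 -m pendant '[{"claw":0.1,"dx":0.5,"dy":1.2,"dz":0,"twist":0},{"claw":0.1,"dx":1,"dy":2.4,"dz":0,"twist":0},{"claw":0.1,"dx":1,"dy":2.4,"dz":0,"twist":0}]'; python3 f.py
```

```text
clock: 9.1
tool_pos: [0.5125, -0.2806, 0.1597]
eef_rot: [0.946, -0.323, -0.0, 0.001]
contact_force: [-3.3, -3.5, 3.7]
opening: 0.169
finger_force: 39.9
9.3 [ 0.5125 -0.2807  0.1597] ang cw 0.654 r 0.0786 F [-3.74 -4.06  2.72] resist 5.47 radial 0.75 tcw [0.57 0.82]
```

```bash
python3 -m pendant '[{"claw":0.1,"dx":0.6,"dy":0.9,"dz":0,"twist":0},{"claw":0.1,"dx":1.1,"dy":1.8,"dz":0,"twist":0},{"claw":0.1,"dx":1.1,"dy":1.8,"dz":0,"twist":0}]'; python3 f.py
python3 - <<'E'
from h import *
im,d=eyes.snapshot("wrist"); cv2.imwrite("pics/w2.png",im[0:150,100:300].repeat(4,0).repeat(4,1))
E
```

```text
clock: 9.6
tool_pos: [0.5132, -0.2795, 0.1597]
eef_rot: [0.946, -0.323, -0.0, 0.001]
contact_force: [-4.1, -5.5, 4.0]
opening: 0.168
finger_force: 39.9
9.8 [ 0.5132 -0.2797  0.1597] ang cw 0.67 r 0.0786 F [-3.96 -4.4   2.97] resist 5.88 radial 0.65 tcw [0.58 0.81]
```

View pics/w2.png

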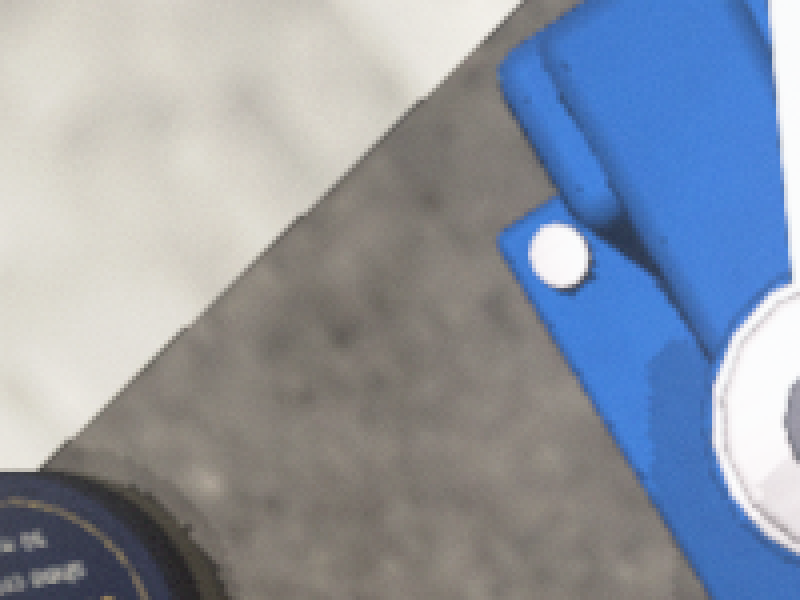

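```bash
sed -i 's/range(4)/range(12)/' f.py; python3 f.py
python3 - <<'E'
from h import *
im,d=eyes.snapshot("top"); a=cv2.resize(im[130:180,365:425],(720,600),interpolation=cv2.INTER_CUBIC); cv2.imwrite("pics/t2.png",a)
E
```

```text
10.45 [ 0.5132 -0.2797  0.1597] ang cw 0.67 r 0.0786 F [-4.27 -4.89  2.44] resist 6.47 radial 0.61 tcw [0.58 0.81]
```

View pics/t2.png

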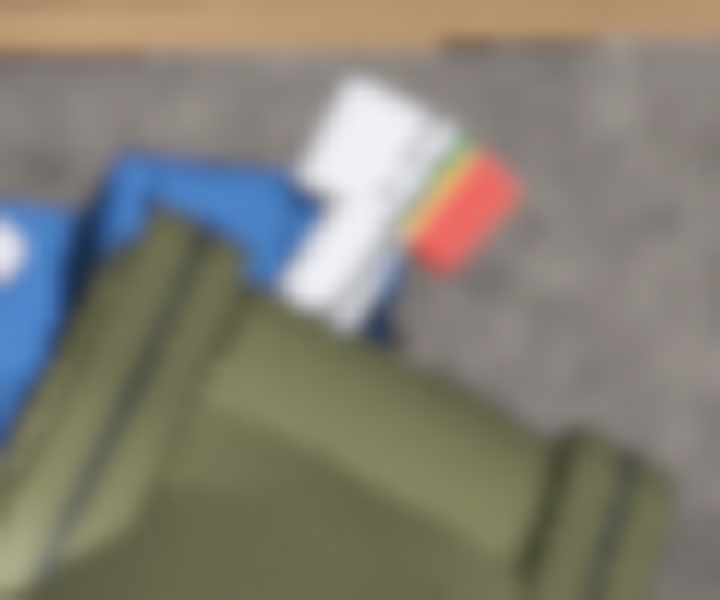

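```bash
python3 -m pendant '[{"claw":0.1,"dx":0.5,"dy":0.8,"dz":0,"twist":0},{"claw":0.1,"dx":1,"dy":1.5,"dz":0,"twist":0},{"claw":0.1,"dx":1,"dy":1.5,"dz":0,"twist":0}]'; python3 f.py
python3 - <<'E'
from h import *
im,d=eyes.snapshot("top"); a=cv2.resize(im[130:155,385:415],(720,600),interpolation=cv2.INTER_CUBIC); cv2.imwrite("pics/t3.png",a)
E
```

```text
clock: 10.8
tool_pos: [0.5138, -0.2787, 0.1597]
eef_rot: [0.946, -0.323, -0.0, 0.002]
contact_force: [-4.6, -6.4, 2.4]
opening: 0.168
finger_force: 39.9
11.4 [ 0.5138 -0.2788  0.1597] ang cw 0.684 r 0.0786 F [-4.78 -5.9   2.54] resist 7.59 radial 0.34 tcw [0.59 0.8 ]
```

View pics/t3.png

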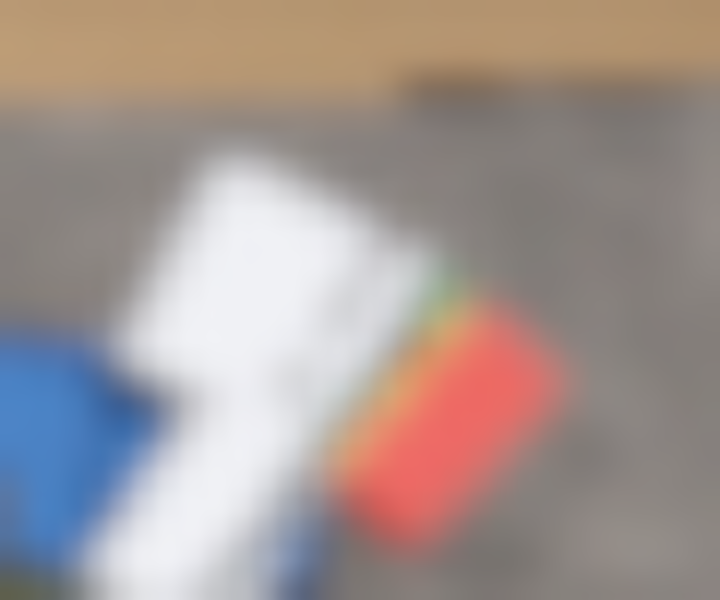

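The picture shows the zero line near (350,280) and the green band at about (400,340), partly darkened by the needle. That agrees with a force of about 7.6 N, so I'll hold here.

```bash
for i in 1 2 3; do python3 -m pendant '[{"claw":0.1,"dx":0,"dy":0,"dz":0,"twist":0},{"claw":0.1,"dx":0,"dy":0,"dz":0,"twist":0},{"claw":0.1,"dx":0,"dy":0,"dz":0,"twist":0},{"claw":0.1,"dx":0,"dy":0,"dz":0,"twist":0},{"claw":0.1,"dx":0,"dy":0,"dz":0,"twist":0},{"claw":0.1,"dx":0,"dy":0,"dz":0,"twist":0},{"claw":0.1,"dx":0,"dy":0,"dz":0,"twist":0},{"claw":0.1,"dx":0,"dy":0,"dz":0,"twist":0}]' | grep -E "clock|pos|contact"; done; python3 f.py
python3 - <<'E'
from h import *
h=r.get_state()["tool_pos"][:2]; c=np.array([.577,-.3255]);v=h-c;a0=np.arctan2(v[1],v[0]);rr=np.hypot(*v)
p=np.array([.5085,-.3655])-c; ap=np.arctan2(p[1],p[0]); da=(ap-a0)%(2*np.pi); print(da,ap,np.hypot(*p))
for k in range(1,17):
    a=a0+da*k/16; print(k,((c+rr*np.array([np.cos(a),np.sin(a)])-h)*1e3).round(1))
E
```

```text
clock: 12.25
tool_pos: [0.5138, -0.2788, 0.1597]
contact_force: [-4.2, -5.0, 3.3]
clock: 13.05
tool_pos: [0.5138, -0.2788, 0.1597]
contact_force: [-5.8, -5.7, 3.1]
clock: 13.85
tool_pos: [0.5138, -0.2788, 0.1597]
contact_force: [-5.5, -5.1, 1.9]
14.45 [ 0.5138 -0.2788  0.1597] ang cw 0.684 r 0.0786 F [-5.14 -5.69  2.66] resist 7.63 radial 0.75 tcw [0.59 0.8 ]
1.164972392575037 -2.6130644846864017 0.07932370389738491
1 [-3.2 -4.7]
2 [-6.1 -9.7]
3 [ -8.6 -14.8]
4 [-10.8 -20.1]
5 [-12.5 -25.6]
6 [-13.8 -31.1]
7 [-14.8 -36.8]
8 [-15.3 -42.5]
9 [-15.4 -48.2]
10 [-15.1 -53.9]
11 [-14.3 -59.6]
12 [-13.2 -65.2]
13 [-11.6 -70.7]
14 [ -9.7 -76.1]
15 [ -7.4 -81.3]
16 [ -4.7 -86.3]
```

```bash
python3 -m pendant '[{"claw":0.1,"dx":-2,"dy":-4,"dz":0,"twist":0},{"claw":0.1,"dx":-5,"dy":-8,"dz":0,"twist":0},{"claw":0.1,"dx":-7.5,"dy":-12,"dz":0,"twist":0},{"claw":0.1,"dx":-10,"dy":-17,"dz":0,"twist":0},{"claw":0.1,"dx":-12,"dy":-22.4,"dz":0,"twist":0},{"claw":0.1,"dx":-14,"dy":-28,"dz":0,"twist":0},{"claw":0.1,"dx":-15.3,"dy":-33.4,"dz":0,"twist":0},{"claw":0.1,"dx":-16.2,"dy":-39,"dz":0,"twist":0}]'; python3 f.py
```

```text
clock: 15.25
tool_pos: [0.4989, -0.3162, 0.1597]
eef_rot: [0.946, -0.323, 0.0, 0.0]
contact_force: [-0.5, 0.2, 1.8]
opening: 0.17
finger_force: 39.9
15.85 [ 0.499  -0.3155  0.1598] ang cw 0.175 r 0.0787 F [-0.86 -0.28  2.2 ] resist 0.39 radial 0.82 tcw [0.13 0.99]
```

```bash
python3 -m pendant '[{"claw":0.1,"dx":-0.5,"dy":-6,"dz":0,"twist":0},{"claw":0.1,"dx":-0.5,"dy":-12,"dz":0,"twist":0},{"claw":0.1,"dx":0,"dy":-19,"dz":0,"twist":0},{"claw":0.1,"dx":1,"dy":-26,"dz":0,"twist":0},{"claw":0.1,"dx":3,"dy":-33,"dz":0,"twist":0},{"claw":0.1,"dx":5,"dy":-39,"dz":0,"twist":0},{"claw":0.1,"dx":7.5,"dy":-45,"dz":0,"twist":0},{"claw":0.1,"dx":10,"dy":-49.5,"dz":0,"twist":0}]'; python3 f.py
python3 - <<'E'
from h import *
s=r.get_state(); im,d=eyes.snapshot("wrist"); cv2.imwrite("pics/w3.png",im)
look("wrist",["axis","handle","park"],s)
E
```

```text
clock: 16.65
tool_pos: [0.5089, -0.3661, 0.1598]
eef_rot: [0.946, -0.323, 0.0, 0.0]
contact_force: [-2.5, -0.5, 3.3]
opening: 0.17
finger_force: 40.0
17.25 [ 0.5086 -0.3652  0.1598] ang cw -0.479 r 0.0791 F [-1.99 -1.86  2.65] resist 0.61 radial 2.66 tcw [-0.5   0.86]
wrist axis 0.88 [189. 194.] [ 0.5775 -0.3264  0.15  ]
wrist handle 0.92 [315. 262.] [ 0.5102 -0.3651  0.175 ]
wrist park 0.63 [317. 219.] [ 0.5073 -0.3643  0.109 ]
```

View pics/w3.png

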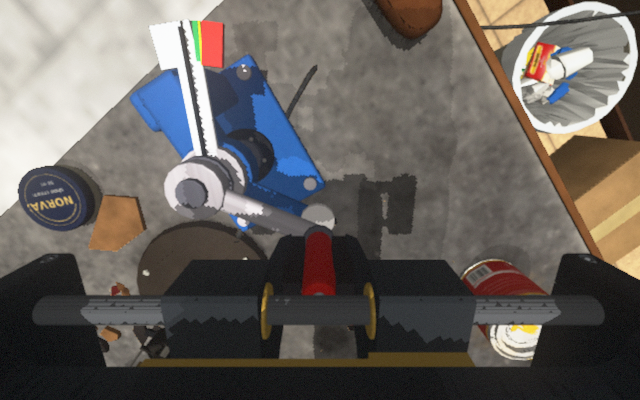

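```bash
python3 -m pendant '[{"claw":0.3,"dx":0,"dy":0,"dz":0,"twist":0},{"claw":0.6,"dx":0,"dy":0,"dz":0,"twist":0},{"claw":0.6,"dx":0,"dy":0,"dz":0,"twist":0},{"claw":0.6,"dx":0,"dy":0,"dz":10,"twist":0},{"claw":0.6,"dx":0,"dy":0,"dz":40,"twist":0},{"claw":0.6,"dx":0,"dy":0,"dz":75,"twist":0},{"claw":0.6,"dx":0,"dy":0,"dz":110,"twist":0},{"claw":0.6,"dx":0,"dy":0,"dz":135,"twist":0}]'; python3 -m pendant '[{"claw":0.6,"dx":-20,"dy":-10,"dz":0,"twist":0},{"claw":0.6,"dx":-45,"dy":-30,"dz":0,"twist":0},{"claw":0.6,"dx":-60,"dy":-40,"dz":0,"twist":0},{"claw":0.6,"dx":-60,"dy":-40,"dz":0,"twist":0}]'
python3 - <<'E'
from h import *
s=r.get_state(); im,d=eyes.snapshot("wrist"); cv2.imwrite("pics/w4.png",im)
look("wrist",["axis","handle","park","scale_zero"],s)
E
```

```text
clock: 18.25
tool_pos: [0.5097, -0.3652, 0.298]
eef_rot: [0.947, -0.323, 0.002, 0.0]
contact_force: [0.1, -0.2, -0.2]
opening: 0.597
finger_force: 0.0
clock: 18.65
tool_pos: [0.4461, -0.4073, 0.2953]
eef_rot: [0.946, -0.325, -0.0, 0.001]
contact_force: [0.6, 0.3, 0.1]
opening: 0.601
finger_force: 0.0
wrist axis 0.57 [171. 136.] [ 0.5754 -0.3229  0.15  ]
wrist handle 0.91 [242. 165.] [ 0.5103 -0.3675  0.175 ]
wrist park 0.64 [256. 157.] [ 0.508  -0.3649  0.109 ]
wrist scale_zero 0.58 [ 60. 238.] [ 0.5822 -0.1071  0.116 ]
wrist scale_zero 0.57 [172.  47.] [ 0.6446 -0.3741  0.116 ]
```

View pics/w4.png

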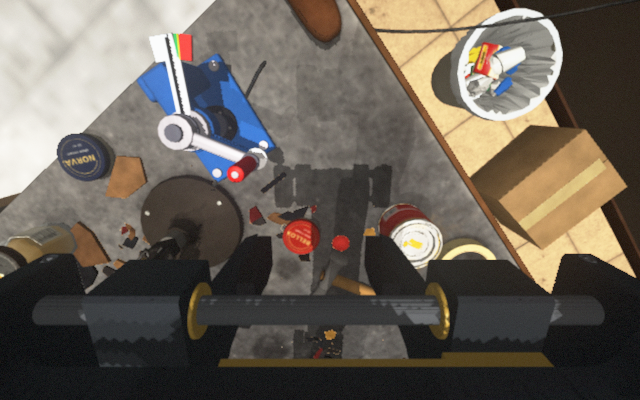

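The handle at (240,170) stands over the pad at (258,157), about 4 mm off. The scale zero hasn't moved and the gripper is clear.

```bash
python3 -c "
from plant import r
print(r.finish_job())"
```

```text
the job is handed in; nothing more can be done
None
```

I handed the job in, but the hand-in call gave no verdict: the screw held about 7.6 N at the handle (needle about 0.076 rad, in the green) for over 3 s without slipping, and the lever is parked about 3–4 mm from the pad's centre with the gripper clear and no bench items touched.

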